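# Load felt-faced press blocks felt-up into the gravity chute and release them

### The arm

A 7-joint arm with a two-finger parallel gripper is mounted at the origin on the work surface. World frame = base frame: x ahead of the robot, y to its left, z up, the work surface at z = 0. Lengths are in mm, angles in rad, forces in N, time in s.
With the tool pointing down it reaches from about 425 to 950 mm from the base axis. Payload 4.7 kg.
Tool frame: the origin (TCP) lies at the very end of the fingers, on their centre line; the grasp point (between the pads) lies 19 mm behind it; z points along the fingers, y is the line along which they close (so a half turn about z gives the same grasp; the last joint's range is limited). The gripper opens to 85 mm and grips with 20 to 120 N. Pads are 22 mm wide; open, the fingers measure 114 mm over their backs; the gripper's body (76 mm by 85 mm) begins 54 mm behind the grasp point. The pads swing forward as they close: fully open they stand 13 mm farther back than shut.
Start: joints at [1.258, 0.469, -0.049, 1.532, 0.024, 1.141, -0.082], TCP at [189.05, -648.003, 231.335] pointing down, gripper open.
Joint ranges: [-2.59, 2.59], [-0.33, 1.99], [-1.39, 1.29], [0.1, 2.45], [-1.04, 4.18], [0.21, 1.99], [-2.66, 2.66]. Speed limits (rad/s): [2.57, 2.57, 3.14, 3.14, 3.14, 3.14, 3.14].

### API

Orientations are given as a rotation vector (axis times angle).
In Python, from bench import sense, camera, close_job, boxes_of, cut_out, place_of gives the robot as it stands. The module is installed in compiled form; this text tells all that it offers.
- The arm moves only by the tool servo_tool, never from a script. Its argument "motion" is a list of rows, each a list of 2 entries, a list of its own where there are three numbers: the shift along the world's x, y, z in mm, then the turn, a rotation vector about the world's x, y, z in rad. In form: [[[dx, dy, dz], [ax, ay, az]], ...]. A call has exactly 10 rows; each row is the pose to reach, as a shift and turn from the pose commanded when the call began; what a row does not reach only later rows make up. A row lasts 1/12 s, in which the tool goes at most 41.7 mm and 7.16 degrees, less where a joint would pass 70% of its speed; a pose out of reach is approached as far as the arm can. A call with a gripper value outside its range is refused whole. "claw" is the opening, from 0 (shut) to 1 (fully open), set as the call begins (left out, the last holds). The fingers move at their own pace and stop on an object; the grip force is fixed at half the most. Time passes only in rows, so rows that repeat a pose let the fingers close, or fill a call up. It gives the time, the measured TCP pose, the force, the opening and the grip force at its end, in the units of the state.
- sense(): the state, without advancing time (a new reading comes with each control period).
- camera(name): name is "side" or "top"; returns a dict with "img" (384x512x3 uint8, red, green, blue), "fov_y" (degrees; the focal length in pixels is half the picture's height over the tangent of half this angle, whatever the lens; pixels are square), "cx", "cy" (the principal point, pixels), "position" and "attitude" of the camera in the world. Camera axes: x right, y up, looking along -z (the intrinsics and any distortion apply to the point x, -y, -z); pixel columns grow to the right and rows downward; lengths in mm; the calibration is good to about 2 mm. A picture is of the moment at which its call begins. There is no depth.
- close_job(): hands the job in; it is judged then, once.
Trained networks look in the newest picture that a camera, given by its name, has taken for a name from the list of things; names that differ only in an ending like _2 or _b are one class to them, and where a whole thing is asked for, a point or a joint stands for the part that bears it (a point fixed in the world has none). Each returns a list of dicts, best first, with "conf" (0 to 1); they miss things now and then, are a little off and sometimes report something else, mostly with a low value. They report only what shows in the picture. A call takes as long as a camera call. They do not tell look-alikes from the thing itself.
- boxes_of(camera, query): "uv" ([column, row] in pixels, amid what is visible of it).
- cut_out(camera, query): "region" (384x512 bool, what is visible of it) and "uv" ([column, row] in pixels, amid what is visible of it).
- place_of(camera, query): "uv" ([column, row] in pixels: a listed point, or the origin of a listed thing).
The state is a dict: "t": time; "joint_pos": joint angles; "joint_vel": joint speeds; "joint_torque": joint torques, N m; "tcp_pos": TCP position; "ee_rot": TCP orientation; "wrist_force": force on the tool from outside, world axes, zero at the start; "torque": the same for the moment, N m; "gripper_width": opening from 0.0 (shut) to 1.0 (fully open); "finger_force": force on a finger pad.
Only numpy, scipy, OpenCV 4.12 (cv2) and the standard library are available. Lean on these libraries where they do the work, as an engineer would, in place of code of your own. Each camera call takes 0.05 s, during which the arm holds its last target. There are 200 camera calls.

### The job

Load both steel press blocks into the sloping chute above its closed yellow gate, each lying flat on its bare steel back with the red felt facing up, so that they queue against the gate. Once both lie in the queue, pull the gate fully open, square to the bed, so that both blocks slide down to the end stop, still felt up; let go and leave the gate open. Leave the round weights, the clear case and the bottle where they stand.

Things in the scene. Friction and masses are not known exactly. Their poses are not given: they have to be found in the camera images.
- block_a: Press block, 56 x 36 x 22 mm, about 0.33 kg: dark steel, one 56 x 36 face covered in red felt. Starts standing upright on a 56 x 22 edge face on the bench. Origin: its centre. Own x axis (22 mm thick) points out of the felt, y runs along the 56 mm length, z (36 mm) is up at the start. The two bare 22 x 36 end faces can be gripped (56 mm apart).
- block_b: The second press block, identical to block_a with the same axes; at the start its felt faces roughly the opposite way.
- chute_bed: White chute bed, slippery acrylic (blocks slide by themselves), sloping 48 degrees down, away from the robot, fixed. Origin: middle of the upper lip, on the surface, 200 mm above the bench. x runs straight down the slope, y across, z square to the bed, upwards. Two blocks fit in a row above the gate (36 mm of slope each, 56 mm across) and two below it.
- chute_mouth (a point): Loading point: middle of the chute's bare tongue, on its surface, 28 mm down from the upper lip. The tongue is 36 mm wide without walls for the first 55 mm, so fingers holding a block by its ends pass on either side; uphill of the lip all is free. Lean a block back about 36 deg (42 is flush) with its lower edge near the bed and let go; if it stands upright it topples forward, felt down.
- chute_stop (a point): Middle of the end stop's face on the bed, 235 mm down the slope from the lip. Clear side walls, 22 mm high, start 57 mm from the lip with a flared mouth 88 mm wide and narrow by 80 mm to a channel 62 mm wide; the gate blade lies at 150 to 156 mm.
- gate (a joint): Travel of the yellow gate in m: 0 closed (blade standing across the channel on the bed), 0.035 fully open, blocks pass under it from 0.025 on. It slides square to the bed, along chute_bed's +z: up and, by slightly more, forward down the chute. Needs 4 to 7 N and stays where it is left. Starts closed within 2 mm.
- gate_grip (a point): Centre of the top of the gate's upright yellow post, which stands over the middle of the channel, about 75 mm above the bed: 12 mm thick along the chute, 16 mm wide across, upright, free for 45 mm below this point. Pinch it near the top.
- weight_1: Bystander: round dark steel weight, 58 mm diameter, 60 mm tall, red felt top. Origin: centre of its underside.
- weight_2: Bystander: a second such round weight. Origin: centre of its underside.
- case: Bystander: open clear acrylic case, 90 x 110 x 50 mm. Origin: centre of its underside.
- bottle: Bystander: white applicator bottle, 44 mm diameter, 110 mm tall, blue cap. Origin: centre of its underside.
Things that resemble listed ones, but are neither listed nor needed, are in the scene too. Leave any green or turquoise look-alike of the block_a alone. Leave any turquoise look-alike of the block_b alone.

How it is judged:
By the outcome, as a careful person would: the job done as asked, in the order asked, and still so for the second after the job is handed in, with the robot touching nothing.
It also fails if it takes over 72 s, if anything falls off the work surface, if the arm or the gripper's body presses on something with over 40 N, if the wrist force passes 120 N, or if a joint passes its speed limit or range.

## Working session

There is one attempt and no reset: what is moved stays moved. The work goes in short steps, Python scripts to look and compute and a tool call to move; the robot and the scene stay as the last step left them, time stands still between calls to the robot, and variables do not carry over. Pictures are saved under pics/ and viewed, at most 10 in all, crops included, and the job is handed in when it is done.

Besides the shell and the picture viewer there is one more tool, called after "Call:" by a JSON object that holds its "fn" and its "kwargs". servo_tool: Moves the arm, as the interface text tells. Its arguments: {"type":"object","properties":{"motion":{"type":"array","items":{"type":"array"}},"claw":{"type":"number"}},"required":["motion"]}

```bash
mkdir -p pics; cat > h.py <<'E'
import numpy as np,cv2
from bench import *
from scipy.spatial.transform import Rotation as R
def Rm(a):
    a=np.array(a,float)
    return a if a.shape==(3,3) else R.from_rotvec(a).as_matrix()
E
python3 - <<'E'
from h import *
s=sense();print({k:np.round(v,3) for k,v in s.items()})
for n in("side","top"):
    c=camera(n);cv2.imwrite(f"pics/{n}0.png",c["img"][:,:,::-1])
    print({k:v for k,v in c.items() if k!="img"})
    for q in("block_a","chute_bed","chute_mouth","chute_stop","gate_grip","weight_1","case","bottle"):
        print(q,[(np.round(d["uv"]),round(d["conf"],2)) for d in place_of(n,q)])
    print("box",[(np.round(d["uv"]),round(d["conf"],2)) for d in boxes_of(n,"block_a")])
E
```

```text
{'t': np.float64(0.0), 'joint_pos': array([ 1.258,  0.469, -0.049,  1.534,  0.024,  1.141, -0.082]), 'joint_vel': array([-0.   , -0.001,  0.001,  0.001, -0.   , -0.001,  0.001]), 'joint_torque': array([-0.0000e+00, -5.1031e+01, -4.7000e-02, -2.3771e+01,  1.1000e-02,
        8.0000e-03, -0.0000e+00]), 'tcp_pos': array([ 188.831, -647.416,  230.244]), 'ee_rot': array([-3.108e+00, -4.440e-01,  1.000e-03]), 'wrist_force': array([0.442, 0.511, 0.456]), 'torque': array([ 0.041, -0.033, -0.   ]), 'finger_force': np.float64(0.0), 'gripper_width': np.float64(1.001)}
{'fov_y': 44.717999524063195, 'cx': 253.70719456247681, 'cy': 194.56432490064626, 'position': array([ 357.64364886, 1015.3139761 , 1180.67187418]), 'attitude': array([ 0.1239443 , -1.15508757, -2.74008824])}
block_a [(array([226., 318.]), 0.79), (array([268., 284.]), 0.78), (array([238., 280.]), 0.68), (array([257., 317.]), 0.6), (array([286., 316.]), 0.51)]
chute_bed [(array([266., 186.]), 0.69)]
chute_mouth [(array([256., 190.]), 0.95)]
chute_stop [(array([218., 215.]), 0.81)]
gate_grip []
weight_1 [(array([265., 147.]), 0.75), 
[... 478 characters left out ...]
320391])}
block_a [(array([133., 199.]), 0.7), (array([136., 228.]), 0.66), (array([146., 252.]), 0.58), (array([180., 198.]), 0.48), (array([175., 230.]), 0.47)]
chute_bed [(array([241., 203.]), 0.57), (array([114., 164.]), 0.48)]
chute_mouth [(array([245., 196.]), 0.73)]
chute_stop [(array([252., 161.]), 0.66)]
gate_grip [(array([253., 164.]), 0.66), (array([397., 232.]), 0.57)]
weight_1 [(array([392., 189.]), 0.87), (array([397., 231.]), 0.78)]
case [(array([113., 164.]), 0.7)]
bottle [(array([178., 150.]), 0.56)]
box [(array([133., 226.]), 0.72), (array([174., 230.]), 0.66), (array([134., 195.]), 0.61), (array([144., 251.]), 0.5), (array([180., 199.]), 0.43), (array([394., 185.]), 0.21)]
```

```bash
python3 - <<'E'
import cv2
a=cv2.imread("pics/side0.png");cv2.imwrite("pics/s1.png",cv2.resize(a[130:360,150:330],None,fx=3.3*0.79,fy=3.3*0.79,interpolation=cv2.INTER_CUBIC))
a=cv2.imread("pics/top0.png");cv2.imwrite("pics/t1.png",cv2.resize(a[130:280,90:290],None,fx=4,fy=4,interpolation=cv2.INTER_CUBIC))
E
```

```text
(no output)
```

View pics/s1.png

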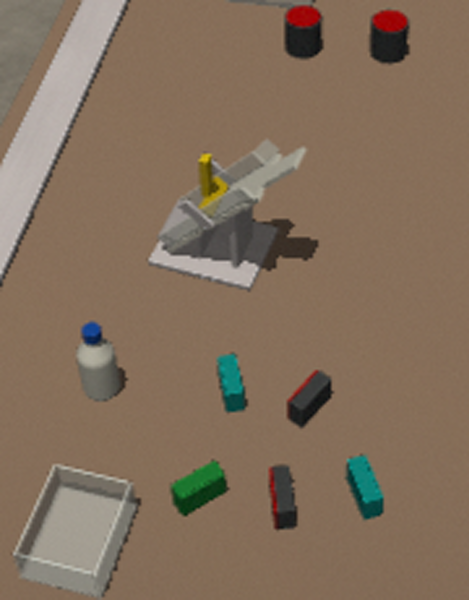

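View pics/t1.png

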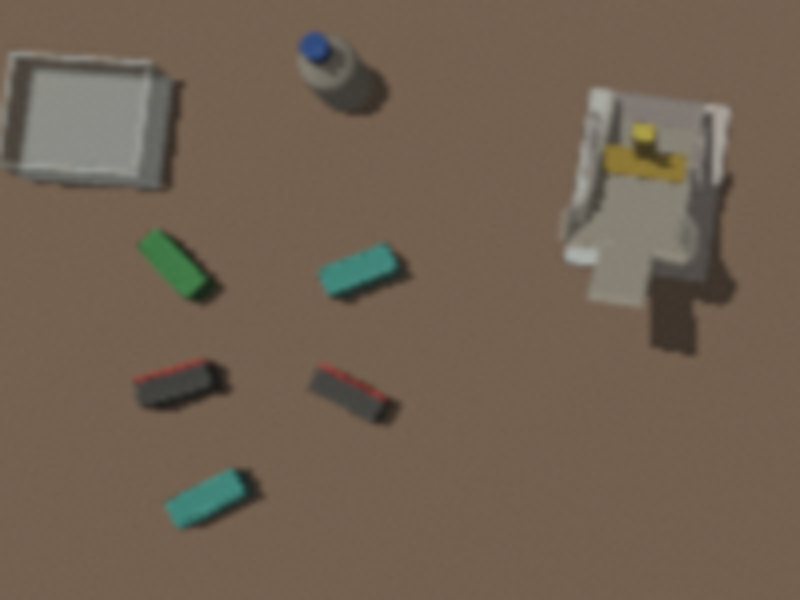

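View pics/side0.png

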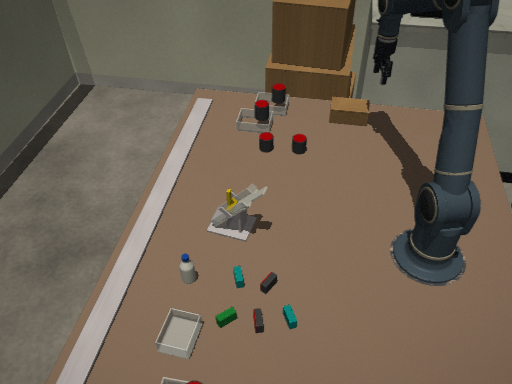

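```bash
cat >> h.py <<'E'
from scipy.optimize import minimize,least_squares
class Cam:
    def __init__(s,n):
        c=camera(n);s.n=n;s.img=c["img"];s.p=np.array(c["position"]);s.R=Rm(c["attitude"])
        s.f=192/np.tan(np.radians(c["fov_y"]/2));s.c=np.array([c["cx"],c["cy"]])
    def proj(s,X):
        q=(np.atleast_2d(X)-s.p)@s.R
        return s.c+s.f*np.c_[q[:,0]/-q[:,2],-q[:,1]/-q[:,2]]
    def ray(s,uv):
        d=(np.array(uv)-s.c)/s.f;return s.R@np.array([d[0],-d[1],-1])
    def atz(s,uv,z):
        r=s.ray(uv);return s.p+r*(z-s.p[2])/r[2]
def tri(cs,uvs):
    A=[];b=[]
    for c,u in zip(cs,uvs):
        r=c.ray(u);r/=np.linalg.norm(r);P=np.eye(3)-np.outer(r,r);A.append(P);b.append(P@c.p)
    X=np.linalg.lstsq(np.vstack(A),np.hstack(b),rcond=None)[0]
    return X,[np.round(c.proj(X)[0]-u,1) for c,u in zip(cs,uvs)]
C8=np.array([[x,y,z] for x in(-11,11) for y in(-28,28) for z in(-18,18)],float)
def sil(c,X):
    m=np.zeros((384*4,512*4),np.uint8)
    h=cv2.convexHull(((c.proj(X)+.5)*4).astype(np.float32)).astype(np.int32)
    cv2.fillConvexPoly(m,h,1);return cv2.resize(m.astype(np.float32),(512,384),interpolation=cv2.INTER_AREA)
E
python3 - <<'E'
from h import *
S,T=Cam("side"),Cam("top")
for n,us,ut in(("blkL",(259,318),(133,226)),("blkR",(270,284),(176,229)),("bottle",(187,279),(178,150)),
  ("mouth",(256,190),(245,196)),("stop",(218,215),(252,161)),("lip",(266,186),(241,203))):
    X,e=tri((S,T),(us,ut));print(n,np.round(X),e)
cut={c.n:cut_out(c.n,"block_a") for c in(S,T)}
for n,g in(("L",(133,226)),("R",(176,229))):
    p0=T.atz(g,18);ms=[]
    for c in(S,T):
        u=c.proj(p0)[0];d=min(cut[c.n],key=lambda d:np.hypot(*(np.array(d["uv"])-u)))
        ms.append(np.array(d["region"],np.float32));print(n,c.n,np.round(u),np.round(d["uv"]),ms[-1].sum())
    def cost(q,cs=(0,1)):
        X=C8@R.from_euler("z",q[2]).as_matrix().T+[q[0],q[1],18]
        return sum(np.abs(sil((S,T)[i],X)-ms[i]).sum() for i in cs)
    for cs in((0,1),(0,),(1,)):
        best=min((minimize(cost,[p0[0],p0[1],y],args=(cs,),method="Nelder-Mead",options=dict(initial_simplex=np.array([[p0[0],p0[1],y],[p0[0]+8,p0[1],y],[p0[0],p0[1]+8,y],[p0[0],p0[1],y+.3]]))) for y in(-.6,0,.6)),key=lambda r:r.fun)
        print(n,cs,np.round(best.x[:2],1),"yaw deg",np.degrees(best.x[2]).round(1),best.fun)
# red/yellow pixels
for c in(S,T):
    I=c.img.astype(int);red=(I[:,:,0]>110)&(I[:,:,1]<60)&(I[:,:,2]<60);yel=(I[:,:,0]>120)&(I[:,:,1]>90)&(I[:,:,2]<60)
    for nm,m in(("red",red),("yel",yel)):
        k,l,st,ce=cv2.connectedComponentsWithStats(m.astype(np.uint8))
        print(c.n,nm,[(st[i].tolist(),ce[i].round(1).tolist()) for i in range(1,k) if st[i][4]>4])
E
```

```text
blkL [485. 337.  30.] [array([-0.5, -0.1]), array([0. , 0.5])]
blkR [476. 210.  17.] [array([-0.8, -0.1]), array([0. , 0.8])]
bottle [732. 217. -13.] [array([-0.1, -0. ]), array([0. , 0.1])]
mouth [552.  -5. 189.] [array([0.5, 0.1]), array([-0. , -0.6])]
stop [685. -21.  35.] [array([0.8, 0.2]), array([-0. , -0.9])]
lip [524.   4. 220.] [array([-1.1, -0.2]), array([0. , 1.3])]
L side [257. 321.] [258. 320.] 199.0
L top [133. 226.] [134. 229.] 185.0
L (0, 1) [488.4 337.2] yaw deg 16.0 46.0
L (0,) [487.9 336.6] yaw deg 16.6 21.0
L (1,) [489. 338.] yaw deg 15.4 19.625
R side [268. 283.] [269. 281.] 217.0
R top [176. 229.] [174. 230.] 144.0
R (0, 1) [479.6 205.9] yaw deg -26.9 52.6875
R (0,) [479.4 206.1] yaw deg -27.3 22.25
R (1,) [480.8 206.6] yaw deg -28.1 25.375
side red [([273, 83, 12, 7, 63], [278.4, 86.3]), ([255, 100, 13, 7, 73], [261.3, 103.1]), ([260, 132, 13, 8, 81], [265.8, 135.7]), ([293, 134, 13, 8, 86], [299.2, 137.5]), ([263, 272, 9, 9, 10], [266.7, 276.4]), ([253, 310, 3, 17, 20], [254.0, 317.6]), ([188, 382, 13, 2, 22], [194.0, 382.6])]
side yel [([340, 66, 5, 5, 5], [342.0, 68.0]), ([226, 189, 5, 4, 15], [228.1, 190.4]), ([226, 198, 11, 12, 45], [231.8, 203.5])]
top red [([447, 159, 19, 17, 256], [456.1, 167.1]), ([499, 175, 13, 19, 198], [505.8, 183.9]), ([24, 179, 19, 18, 269], [32.6, 187.3]), ([390, 178, 17, 17, 230], [398.1, 185.7]), ([396, 222, 18, 17, 239], [404.5, 230.3])]
top yel [([242, 167, 18, 8, 73], [249.4, 170.8])]
```

```bash
python3 - <<'E'
import cv2,numpy as np
s=cv2.imread("pics/side0.png")[178:240,203:273];t=cv2.imread("pics/top0.png")[148:212,226:280]
s=cv2.resize(s,(490,434),interpolation=cv2.INTER_CUBIC);t=cv2.resize(t,(378,448)[0:2],interpolation=cv2.INTER_CUBIC)
o=np.zeros((448,800,3),np.uint8);o[:434,:440]=s[:,:440] if 0 else cv2.resize(s,(420,372))[:372] .__class__ and np.pad(cv2.resize(s,(420,372)),((0,62),(0,20),(0,0)));o[:,420:798]=t
o=cv2.convertScaleAbs(o,alpha=1.3);cv2.imwrite("pics/ch.png",o)
E
```

```text
(no output)
```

View pics/ch.png

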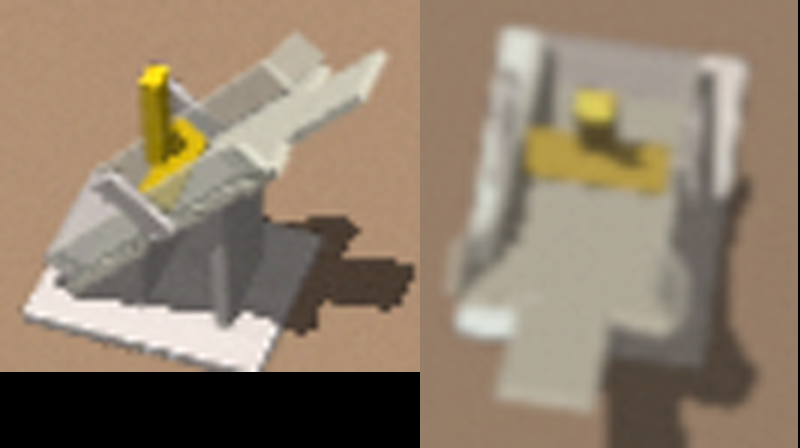

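```bash
python3 - <<'E'
from h import *
S,T=Cam("side"),Cam("top")
a=np.radians(48)
def F(q,P):
    c,s=np.cos(q[2]),np.sin(q[2]);x=np.array([np.cos(a)*c,np.cos(a)*s,-np.sin(a)]);y=np.array([-s,c,0]);z=np.cross(x,y)
    return np.array([q[0],q[1],200])+P[0]*x+P[1]*y+P[2]*z
obs=[(T,(236.5,204.4),(0,18,0)),(T,(250.6,206.1),(0,-18,0)),(T,(240.5,173.2),(150,31,0)),(T,(259.8,174.9),(150,-31,0)),
 (S,(266.8,186.2),(0,-18,0)),(S,(256,190),(28,0,0)),(T,(245,196),(28,0,0)),(T,(252,161),(235,0,0)),(S,(218,215),(235,0,0))]
r=least_squares(lambda q:np.hstack([c.proj(F(q,P))[0]-u for c,u,P in obs]),[530,0,0],loss="soft_l1",x_scale=[1,1,.01])
print(r.x,np.degrees(r.x[2]));[print(c.n,P,np.round(c.proj(F(r.x,P))[0]-u,1)) for c,u,P in obs]
print("post",tri((S,T),((228.3,189.5),(250.5,162.2))), "pred",F(r.x,(153,0,75)))
print("mouth",F(r.x,(28,0,0)))
s=sense();print(s["tcp_pos"],Rm(s["ee_rot"]).round(3),s["t"])
E
```

```text
[ 5.29730371e+02 -2.40183729e+00 -1.29863432e-01] -7.4406265820844135
top (0, 18, 0) [ 0.3 -1.9]
top (0, -18, 0) [ 0. -2.]
top (150, 31, 0) [-1.3 -0. ]
top (150, -31, 0) [0.6 0.8]
side (0, -18, 0) [-1.6 -1.1]
side (28, 0, 0) [1.7 2.6]
top (28, 0, 0) [-0.1  1.4]
top (235, 0, 0) [ 0.6 -0.2]
side (235, 0, 0) [1.  1.8]
post (array([646.45023899, -19.43701063, 163.03649588]), [array([-0.3, -0.1]), array([0. , 0.3])]) pred [686.51184046 -22.87724925 136.48363718]
mouth [548.30826605  -4.82808101 179.19194489]
[ 189.05642966 -647.98921566  231.31490979] [[ 0.96  0.28  0.  ]
 [ 0.28 -0.96 -0.  ]
 [ 0.    0.   -1.  ]] 1.3
```

Call:
{"fn": "servo_tool", "kwargs": {"motion": [[[22, 34, 6], [0, 0, 0]], [[44, 68, 12], [0, 0, 0]], [[66, 102, 18], [0, 0, 0]], [[88, 136, 24], [0, 0, 0]], [[110, 170, 30], [0, 0, 0]], [[132, 204, 36], [0, 0, 0]], [[154, 238, 42], [0, 0, 0]], [[176, 272, 48], [0, 0, 0]], [[198, 306, 54], [0, 0, 0]], [[220, 340, 60], [0, 0, 0]]], "claw": 1}}

```text
t: 2.13
tcp_pos: [409.7, -306.2, 292.0]
ee_rot: [3.109, 0.444, 0.001]
wrist_force: [1.5, -0.3, 0.4]
gripper_width: 1.0
finger_force: 0.0
```

Call:
{"fn": "servo_tool", "kwargs": {"motion": [[[9, 40, 0], [0, 0, -0.08]], [[18, 80, 0], [0, 0, -0.16]], [[27, 120, 0], [0, 0, -0.24]], [[36, 160, 0], [0, 0, -0.32]], [[45, 200, 0], [0, 0, -0.4]], [[54, 240, 0], [0, 0, -0.48]], [[63, 280, 0], [0, 0, -0.56]], [[72, 320, 0], [0, 0, -0.64]], [[81, 360, 0], [0, 0, -0.7]], [[90, 400, 0], [0, 0, -0.76]]]}}

```text
t: 2.97
tcp_pos: [499.1, 93.8, 291.8]
ee_rot: [3.052, -0.746, 0.002]
wrist_force: [0.7, -0.7, -0.3]
gripper_width: 1.003
finger_force: 0.0
```

Call:
{"fn": "servo_tool", "kwargs": {"motion": [[[-3, 16, -33], [0, 0, 0]], [[-6, 32, -66], [0, 0, 0]], [[-8, 48, -99], [0, 0, 0]], [[-11, 64, -132], [0, 0, 0]], [[-14, 80, -165], [0, 0, 0]], [[-17, 96, -198], [0, 0, 0]], [[-19, 112, -220], [0, 0, 0]], [[-19, 112, -235], [0, 0, 0]], [[-19, 112, -235], [0, 0, 0]], [[-19, 112, -235], [0, 0, 0]]]}}

```text
t: 3.8
tcp_pos: [479.7, 204.1, 56.0]
ee_rot: [3.052, -0.739, -0.001]
wrist_force: [0.8, -0.0, 0.1]
gripper_width: 0.999
finger_force: 0.0
```

```bash
python3 - <<'E'
from h import *
T=Cam("top");S=Cam("side")
t=cv2.resize(T.img[195:265,140:210],(400,400),interpolation=cv2.INTER_CUBIC);s=cv2.resize(S.img[240:310,230:300],(400,400),interpolation=cv2.INTER_CUBIC)
cv2.imwrite("pics/g1.png",np.hstack([s,t])[:,:,::-1]);st=sense();print(st["tcp_pos"],st["joint_pos"].round(2),Rm(st["ee_rot"])[:,1])
E
```

```text
[481.14982454 203.68839962  57.48086775] [-0.34  0.46 -0.17  2.04  0.12  0.65 -2.65] [-0.45950145 -0.88817574 -0.00150675]
```

View pics/g1.png

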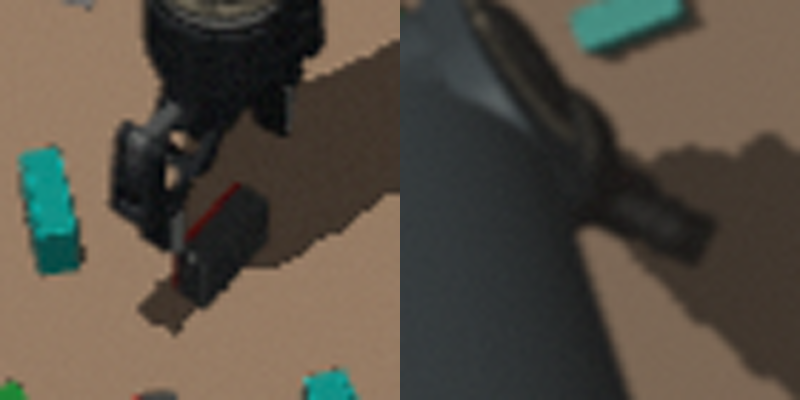

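```bash
python3 - <<'E'
from h import *
S=Cam("side");b=np.array([.46,.888,0]);t=np.array([480.5,204,56])
for p in(t+42*b+[0,0,10],t+48*b+[0,0,10],t-48*b+[0,0,10],np.array([480,206.3,36])+28*b,np.array([480,206.3,36])-28*b):
    print(np.round((S.proj(p)[0]+.5-[230,240])*400/70))
E
```

```text
[170. 240.]
[163. 248.]
[275. 127.]
[187. 260.]
[252. 190.]
```

Call:
{"fn": "servo_tool", "kwargs": {"motion": [[[0, 2, -10], [0, 0, 0.01]], [[0, 2, -20], [0, 0, 0.02]], [[0, 2, -30], [0, 0, 0.03]], [[0, 2, -40], [0, 0, 0.03]], [[0, 2, -46], [0, 0, 0.03]], [[0, 2, -50], [0, 0, 0.03]], [[0, 2, -52], [0, 0, 0.03]], [[0, 2, -52], [0, 0, 0.03]], [[0, 2, -52], [0, 0, 0.03]], [[0, 2, -52], [0, 0, 0.03]]]}}

```text
t: 4.78
tcp_pos: [480.4, 206.2, 4.7]
ee_rot: [-3.063, 0.695, -0.001]
wrist_force: [0.4, -0.1, 0.7]
gripper_width: 0.998
finger_force: 0.0
```

Call:
{"fn": "servo_tool", "kwargs": {"motion": [[[0, 0, 0], [0, 0, 0]], [[0, 0, 0], [0, 0, 0]], [[0, 0, 0], [0, 0, 0]], [[0, 0, 0], [0, 0, 0]], [[0, 0, 0], [0, 0, 0]], [[0, 0, 0], [0, 0, 0]], [[0, 0, 0], [0, 0, 0]], [[0, 0, 0], [0, 0, 0]], [[0, 0, 0], [0, 0, 0]], [[0, 0, 0], [0, 0, 0]]], "claw": 0}}

```text
t: 5.62
tcp_pos: [480.3, 205.8, 5.0]
ee_rot: [3.063, -0.695, 0.001]
wrist_force: [-1.4, -0.7, 5.7]
gripper_width: 0.646
finger_force: 64.3
```

```bash
cat >> h.py <<'E'
def tgt(yaw,tilt): # degrees
    return (R.from_euler("z",yaw,degrees=True)*R.from_euler("y",-tilt,degrees=True)*R.from_matrix(np.diag([1.,-1,-1]))).as_matrix()
def delta(p,Rt):
    s=sense();R0=Rm(s["ee_rot"]);print("t",round(float(s["t"]),2),"w",round(float(s["gripper_width"]),3),"F",s["wrist_force"].round(1),"ff",round(float(s["finger_force"]),1),"j",s["joint_pos"].round(2))
    print("tcp",s["tcp_pos"].round(1),"shift",(np.array(p)-s["tcp_pos"]).round(1),"turn",R.from_matrix(Rt@R0.T).as_rotvec().round(3))
E
python3 - <<'E'
from h import *
a=np.radians(48);ps=-.13;c,s=np.cos(ps),np.sin(ps)
x=np.array([np.cos(a)*c,np.cos(a)*s,-np.sin(a)]);y=np.array([-s,c,0]);z=np.cross(x,y);O=np.array([529.7,-2.4,200])
# block centre at slope 30, with lower back edge 2.5mm above bed
Rt=tgt(-7.4,36);bx,bz=Rt[:,0],-Rt[:,2]
cen=O+28*x+z*(2.5+11*np.cos(np.radians(6))+18*np.sin(np.radians(6)))
tz=Rt[:,2]
print("z axis",tz,"cen",cen,"low back edge",((cen-11*bx-18*bz-O)@np.c_[x,z]))
delta(cen+14*tz,Rt)   # tcp ~14mm beyond centre (block centre 14 behind TCP since held at z=4 vs 18)
E
```

```text
z axis [ 0.58288968 -0.07570415 -0.80901699] cen [559.56739802  -6.30478351 189.44386432] low back edge [44.75158062  2.49999955]
t 5.62 w 0.646 F [-1.4 -0.7  5.7] ff 64.3 j [-0.37  0.54 -0.15  2.06  0.15  0.54 -2.64]
tcp [480.3 205.8   5. ] shift [  87.4 -213.2  173.1] turn [-0.179 -0.604  0.307]
```

Call:
{"fn": "servo_tool", "kwargs": {"motion": [[[0, 0, 30], [0, 0, 0]], [[0, 0, 70], [0, 0, 0]], [[0, 0, 110], [0, 0, 0]], [[0, 0, 150], [0, 0, 0]], [[10, -35, 170], [-0.03, -0.1, 0.05]], [[20, -70, 185], [-0.06, -0.2, 0.1]], [[29, -105, 195], [-0.09, -0.3, 0.153]], [[39, -140, 203], [-0.12, -0.4, 0.204]], [[49, -175, 209], [-0.15, -0.5, 0.255]], [[58, -209, 214], [-0.179, -0.604, 0.307]]]}}

```text
t: 6.45
tcp_pos: [536.9, -1.8, 218.6]
ee_rot: [2.946, -0.196, 0.948]
wrist_force: [1.7, -2.3, -3.0]
gripper_width: 0.643
finger_force: 65.7
```

```bash
python3 - <<'E'
from h import *
Rt=tgt(-7.4,36);cen=np.array([559.57,-6.3,189.44])
delta(cen+13*Rt[:,2],Rt)
S,T=Cam("side"),Cam("top")
s=cv2.resize(S.img[160:230,205:295],(514,400),interpolation=cv2.INTER_CUBIC)
t=cv2.resize(T.img[150:220,220:270],(286,400),interpolation=cv2.INTER_CUBIC)
cv2.imwrite("pics/p1.png",np.hstack([s,t])[:,:,::-1])
E
```

```text
t 6.45 w 0.643 F [ 1.7 -2.3 -3. ] ff 65.7 j [-0.19  0.04  0.01  2.3   0.73  0.27 -2.54]
tcp [536.9  -1.8 218.6] shift [ 30.3  -5.5 -39.7] turn [-0.001 -0.006  0.004]
```

View pics/p1.png

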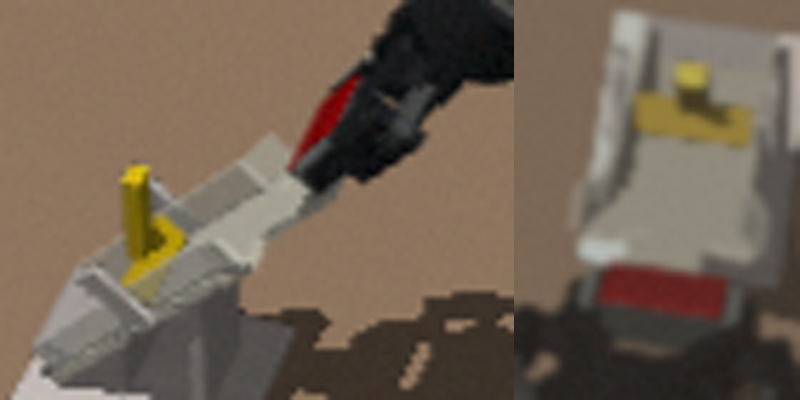

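Call:
{"fn": "servo_tool", "kwargs": {"motion": [[[5, -1, -7], [0, 0, 0]], [[10, -2, -14], [0, 0, 0]], [[15, -3, -21], [0, 0, 0]], [[20, -4, -27], [0, 0, 0]], [[24, -5, -32], [0, 0, 0]], [[28, -5, -36], [0, 0, 0]], [[30, -5, -39], [0, -0.005, 0]], [[30, -5, -39], [0, -0.005, 0]], [[30, -5, -39], [0, -0.005, 0]], [[30, -5, -39], [0, -0.005, 0]]]}}

```text
t: 7.38
tcp_pos: [568.7, -5.8, 187.3]
ee_rot: [2.951, -0.199, 0.929]
wrist_force: [-0.2, 0.3, -2.2]
gripper_width: 0.65
finger_force: 65.7
```

```bash
python3 - <<'E'
from h import *
Rt=tgt(-7.4,36);cen=np.array([559.57,-6.3,189.44])
delta(cen+13*Rt[:,2],Rt)
S,T=Cam("side"),Cam("top")
s=cv2.resize(S.img[160:230,205:295],(514,400),interpolation=cv2.INTER_CUBIC)
t=cv2.resize(T.img[150:220,220:270],(286,400),interpolation=cv2.INTER_CUBIC)
cv2.imwrite("pics/p2.png",np.hstack([s,t])[:,:,::-1])
E
```

```text
t 7.38 w 0.65 F [-0.2  0.3 -2.2] ff 65.7 j [-0.17  0.15  0.02  2.26  0.86  0.21 -2.66]
tcp [568.7  -5.8 187.3] shift [-1.5 -1.5 -8.4] turn [-0.002 -0.018  0.006]
```

View pics/p2.png

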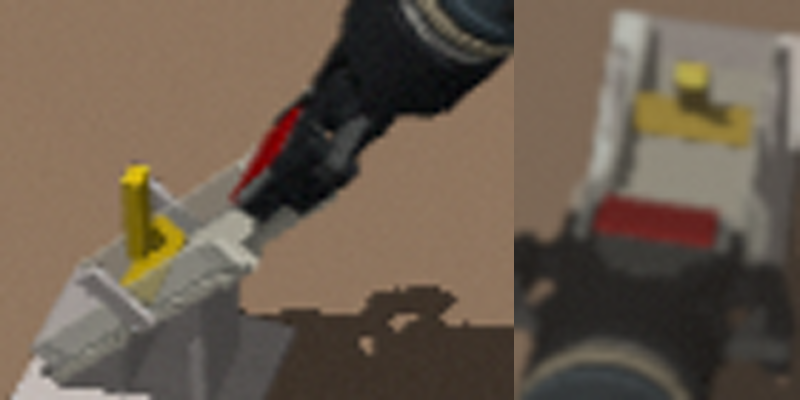

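Call:
{"fn": "servo_tool", "kwargs": {"motion": [[[0, 0, 0], [0.002, 0.015, 0]], [[0, 0, 0], [0.004, 0.03, 0]], [[0, 0, 0], [0.006, 0.05, 0]], [[0, 0, 0], [0.009, 0.07, 0]], [[0, 0, 0], [0.009, 0.07, 0]], [[0, 0, 0], [0.009, 0.07, 0]], [[0, 0, 0], [0.009, 0.07, 0]], [[0, 0, 0], [0.009, 0.07, 0]], [[0, 0, 0], [0.009, 0.07, 0]], [[0, 0, 0], [0.009, 0.07, 0]]]}}

```text
t: 8.32
tcp_pos: [568.7, -5.5, 187.1]
ee_rot: [2.986, -0.2, 0.825]
wrist_force: [-0.2, 0.1, -3.1]
gripper_width: 0.646
finger_force: 65.7
```

```bash
cat >> h.py <<'E'
CO=np.array([529.7,-2.4,200]);CX=np.array([.6634,-.0867,-.7431]);CY=np.array([.1296,.9916,0]);CZ=np.cross(CX,CY)
def rep(off=13):
    s=sense();Q=Rm(s["ee_rot"]);c=s["tcp_pos"]-off*Q[:,2]
    e=c-11*Q[:,0]+18*Q[:,2]
    print("lean",np.degrees(np.arcsin(Q[2,0])).round(1),"yaw",np.degrees(np.arctan2(Q[1,0],Q[0,0])).round(1),"low edge chute xyz",[round(float((e-CO)@v),1) for v in(CX,CY,CZ)])
E
python3 - <<'E'
from h import *
Rt=tgt(-7.4,32);cen=np.array([559.57,-6.3,189.44])
delta(cen+13*Rt[:,2],Rt);rep()
E
```

```text
t 8.32 w 0.646 F [-0.2  0.1 -3.1] ff 65.7 j [-0.04  0.16 -0.11  2.21  0.59  0.29 -2.37]
tcp [568.7  -5.5 187.1] shift [-2.3 -1.7 -8.7] turn [-0.001 -0.019  0.005]
lean 30.9 yaw -7.6 low edge chute xyz [38.5, 2.0, 8.6]
```

Call:
{"fn": "servo_tool", "kwargs": {"motion": [[[0, -1, -2], [0, 0, 0]], [[-1, -2, -4], [0, 0, 0]], [[-1, -2, -6], [0, -0.005, 0]], [[-2, -2, -8], [0, -0.01, 0]], [[-2, -2, -8], [0, -0.015, 0]], [[-2, -2, -8], [0, -0.015, 0]], [[-2, -2, -8], [0, -0.015, 0]], [[-2, -2, -8], [0, -0.015, 0]], [[-2, -2, -8], [0, -0.015, 0]], [[-2, -2, -8], [0, -0.015, 0]]]}}

```text
t: 9.15
tcp_pos: [567.1, -7.7, 179.4]
ee_rot: [2.981, -0.201, 0.849]
wrist_force: [0.3, -0.0, -3.7]
gripper_width: 0.646
finger_force: 65.7
```

```bash
python3 - <<'E'
from h import *
Rt=tgt(-7.4,32);cen=np.array([559.57,-6.3,189.44])
delta(cen+13*Rt[:,2],Rt);rep()
E
```

```text
t 9.15 w 0.646 F [ 0.3 -0.  -3.7] ff 65.7 j [-0.06  0.17 -0.08  2.23  0.67  0.25 -2.45]
tcp [567.1  -7.7 179.4] shift [-0.6  0.5 -1. ] turn [-0.001 -0.003  0.005]
lean 31.8 yaw -7.7 low edge chute xyz [43.5, -0.3, 2.5]
```

Call:
{"fn": "servo_tool", "kwargs": {"motion": [[[0, 0, 0], [0, 0, 0]], [[0, 0, 0], [0, 0, 0]], [[0, 0, 0], [0, 0, 0]], [[0, 0, 0], [0, 0, 0]], [[0, 0, 0], [0, 0, 0]], [[0, 0, 0], [0, 0, 0]], [[0, 0, 0], [0, 0, 0]], [[0, 0, 0], [0, 0, 0]], [[0, 0, 0], [0, 0, 0]], [[0, 0, 0], [0, 0, 0]]], "claw": 0.9}}

```text
t: 9.98
tcp_pos: [566.8, -7.7, 179.2]
ee_rot: [2.981, -0.201, 0.848]
wrist_force: [0.5, -0.4, -0.2]
gripper_width: 0.899
finger_force: 0.0
```

Call:
{"fn": "servo_tool", "kwargs": {"motion": [[[-8, 1, 11], [0, 0, 0]], [[-20, 3, 27], [0, 0, 0]], [[-37, 5, 52], [0, 0, 0]], [[-55, 7, 78], [0, 0, 0]], [[-58, 30, 100], [0, 0, 0]], [[-58, 65, 105], [0, 0, 0]], [[-58, 100, 105], [0, 0, 0]], [[-58, 135, 105], [0, 0, 0]], [[-58, 170, 105], [0, 0, 0]], [[-58, 205, 105], [0, 0, 0]]]}}

```text
t: 10.82
tcp_pos: [512.7, 168.2, 289.2]
ee_rot: [2.996, -0.176, 0.839]
wrist_force: [0.2, 0.4, -0.1]
gripper_width: 0.898
finger_force: 0.0
```

```bash
python3 - <<'E'
from h import *
delta([488.4,337.2,70],tgt(16,0))
S,T=Cam("side"),Cam("top")
s=cv2.resize(S.img[160:230,205:295],(514,400),interpolation=cv2.INTER_CUBIC)
t=cv2.resize(T.img[150:220,220:270],(286,400),interpolation=cv2.INTER_CUBIC)
cv2.imwrite("pics/p3.png",np.hstack([s,t])[:,:,::-1])
E
```

```text
t 10.82 w 0.898 F [ 0.2  0.4 -0.1] ff 0.0 j [-0.41  0.01 -0.18  2.11  0.56  0.67 -2.66]
tcp [512.7 168.2 289.2] shift [ -24.3  169.  -219.2] turn [-0.051  0.547  0.387]
```

View pics/p3.png

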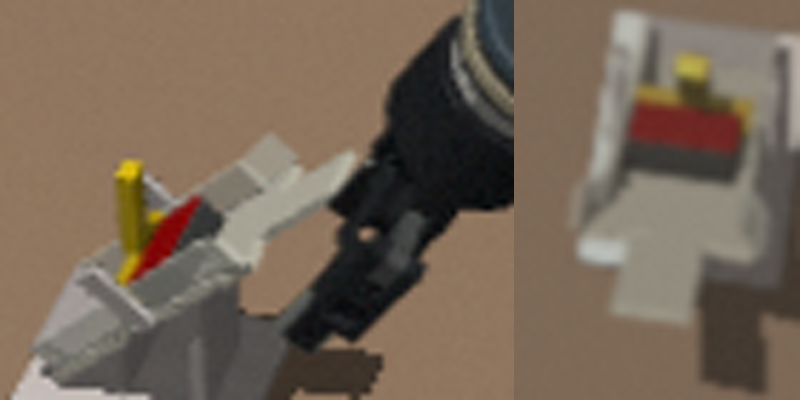

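Call:
{"fn": "servo_tool", "kwargs": {"motion": [[[-3, 24, -10], [-0.007, 0.078, 0.055]], [[-6, 48, -20], [-0.014, 0.156, 0.11]], [[-10, 72, -40], [-0.02, 0.234, 0.165]], [[-13, 96, -60], [-0.03, 0.312, 0.22]], [[-17, 120, -85], [-0.036, 0.39, 0.276]], [[-20, 145, -115], [-0.043, 0.468, 0.33]], [[-24, 169, -145], [-0.051, 0.547, 0.387]], [[-24, 169, -180], [-0.051, 0.547, 0.387]], [[-24, 169, -210], [-0.051, 0.547, 0.387]], [[-24, 169, -219], [-0.051, 0.547, 0.387]]], "claw": 1}}

```text
t: 11.75
tcp_pos: [486.6, 326.9, 63.8]
ee_rot: [3.103, 0.418, -0.015]
wrist_force: [-0.4, 0.4, 0.7]
gripper_width: 1.001
finger_force: 0.0
```

```bash
python3 - <<'E'
from h import *
delta([488.4,337.2,4.5],tgt(16,0))
S=Cam("side")
for d in cut_out("side","block_a"):
    u=np.array(d["uv"]);
    if np.hypot(*(u-[258,320]))<9: print(u,d["region"].sum(),d["conf"])
E
```

```text
t 11.75 w 1.001 F [-0.4  0.4  0.7] ff 0.0 j [-0.46  0.54 -0.28  1.87  0.21  0.77 -2.15]
tcp [486.6 326.9  63.8] shift [  1.8  10.3 -59.3] turn [ 0.012 -0.008  0.011]
```

Call:
{"fn": "servo_tool", "kwargs": {"motion": [[[1, 5, 0], [0.006, -0.004, 0.006]], [[2, 10, 0], [0.012, -0.008, 0.011]], [[2, 10, -12], [0.012, -0.008, 0.011]], [[2, 10, -24], [0.012, -0.008, 0.011]], [[2, 10, -36], [0.012, -0.008, 0.011]], [[2, 10, -46], [0.012, -0.008, 0.011]], [[2, 10, -54], [0.012, -0.008, 0.011]], [[2, 10, -59], [0.012, -0.008, 0.011]], [[2, 10, -59], [0.012, -0.008, 0.011]], [[2, 10, -59], [0.012, -0.008, 0.011]]]}}

```text
t: 12.68
tcp_pos: [490.5, 340.8, 9.3]
ee_rot: [-3.108, -0.441, -0.013]
wrist_force: [0.9, 0.6, 0.5]
gripper_width: 0.997
finger_force: 0.0
```

Call:
{"fn": "servo_tool", "kwargs": {"motion": [[[0, 0, 0], [0, 0, 0]], [[0, 0, 0], [0, 0, 0]], [[0, 0, 0], [0, 0, 0]], [[0, 0, 0], [0, 0, 0]], [[0, 0, 0], [0, 0, 0]], [[0, 0, 0], [0, 0, 0]], [[0, 0, 0], [0, 0, 0]], [[0, 0, 0], [0, 0, 0]], [[0, 0, 0], [0, 0, 0]], [[0, 0, 0], [0, 0, 0]]], "claw": 0}}

```text
t: 13.52
tcp_pos: [491.6, 340.7, 10.7]
ee_rot: [-3.108, -0.44, -0.017]
wrist_force: [1.1, -2.7, 5.7]
gripper_width: 0.645
finger_force: 65.2
```

```bash
python3 - <<'E'
from h import *
Rt=tgt(-7.4,32)
delta(np.array([566.8,-7.7,179.4])-60*Rt[:,2],Rt)
E
```

```text
t 13.52 w 0.645 F [ 1.1 -2.7  5.7] ff 65.2 j [-0.49  0.62 -0.25  1.89  0.25  0.65 -2.18]
tcp [491.6 340.7  10.7] shift [  43.7 -344.3  219.6] turn [ 0.041 -0.55  -0.401]
```

Call:
{"fn": "servo_tool", "kwargs": {"motion": [[[0, 0, 30], [0, 0, 0]], [[0, 0, 70], [0, 0, 0]], [[0, 0, 110], [0, 0, 0]], [[0, 0, 150], [0, 0, 0]], [[4, -25, 178], [0.004, -0.055, -0.04]], [[8, -55, 200], [0.008, -0.11, -0.08]], [[12, -90, 212], [0.016, -0.2, -0.15]], [[16, -125, 220], [0.02, -0.29, -0.21]], [[20, -160, 225], [0.028, -0.38, -0.28]], [[24, -195, 227], [0.033, -0.47, -0.34]]]}}

```text
t: 14.35
tcp_pos: [513.9, 143.9, 237.2]
ee_rot: [3.02, -0.102, 0.741]
wrist_force: [1.5, -1.3, -3.5]
gripper_width: 0.643
finger_force: 65.9
```

```bash
python3 - <<'E'
from h import *
delta([534.2,-3.3,236.1],tgt(-7.4,32))
E
```

```text
t 14.35 w 0.643 F [ 1.5 -1.3 -3.5] ff 65.9 j [-0.38  0.06 -0.13  2.16  0.52  0.58 -2.54]
tcp [513.9 143.9 237.2] shift [  20.3 -147.2   -1.1] turn [ 0.006 -0.078 -0.057]
```

Call:
{"fn": "servo_tool", "kwargs": {"motion": [[[3, -20, 0], [0, -0.01, -0.01]], [[6, -45, 0], [0, -0.02, -0.02]], [[10, -70, 0], [0, -0.04, -0.03]], [[13, -95, 0], [0, -0.05, -0.04]], [[17, -120, 0], [0.005, -0.07, -0.05]], [[20, -147, -1], [0.006, -0.078, -0.057]], [[20, -147, -1], [0.006, -0.078, -0.057]], [[20, -147, -1], [0.006, -0.078, -0.057]], [[20, -147, -1], [0.006, -0.078, -0.057]], [[20, -147, -1], [0.006, -0.078, -0.057]]]}}

```text
t: 15.18
tcp_pos: [534.2, 0.0, 235.3]
ee_rot: [2.982, -0.183, 0.847]
wrist_force: [-0.2, 0.6, -3.4]
gripper_width: 0.641
finger_force: 66.0
```

```bash
python3 - <<'E'
from h import *
delta([565.6,-7.5,185.1],tgt(-7.4,32));rep(7.5)
# estimate held block offset along tool x from felt (red) in both views
S,T=Cam("side"),Cam("top");st=sense();Q=Rm(st["ee_rot"])
for c in(S,T):
    I=c.img.astype(int);red=(I[:,:,0]>1.9*I[:,:,1])&(I[:,:,0]>60)
    f=c.proj(st["tcp_pos"]-7.5*Q[:,2]+11*Q[:,0])[0];k,l,s,ce=cv2.connectedComponentsWithStats(red.astype(np.uint8))
    i=1+np.argmin(np.hypot(*(ce[1:]-f).T));print(c.n,"pred",f.round(1),"red",ce[i].round(1),s[i],"2.5mm x ->",(c.proj(st["tcp_pos"]-7.5*Q[:,2]+8.5*Q[:,0])[0]-f).round(1))
E
```

```text
t 15.18 w 0.641 F [-0.2  0.6 -3.4] ff 66.0 j [-0.19  0.02  0.02  2.24  0.42  0.38 -2.22]
tcp [534.2   0.  235.3] shift [ 31.4  -7.5 -50.2] turn [ 0.002 -0.005 -0.006]
lean 31.7 yaw -7.0 low edge chute xyz [-15.1, 2.9, 14.0]
side pred [260.1 177.4] red [262.9 176.4] [260 173   7   8  21] 2.5mm x -> [0.7 0.5]
top pred [242.2 196.6] red [241.1 199.2] [230 196  23   7 115] 2.5mm x -> [-0.1  0.9]
```

```bash
python3 - <<'E'
from h import *
T=Cam("top");S=Cam("side")
Q=tgt(-7.4,36)
for t in([536.9,-1.8,218.6],):
    f=np.array(t)-13*Q[:,2]+11*Q[:,0]
    print("top",T.proj(f)[0].round(1),"obs 245.0 200.4; side",S.proj(f)[0].round(1))
I=cv2.imread("pics/p1.png")[:,:,::-1].astype(int);red=(I[:,:,0]>1.9*I[:,:,1])&(I[:,:,0]>60)
for a,b,sx,sy,o in((0,514,514/90,400/70,(205,160)),(514,800,286/50,400/70,(220,150))):
    k,l,s,ce=cv2.connectedComponentsWithStats(red[:,a:b].astype(np.uint8));i=1+np.argmax(s[1:,4])
    print((ce[i]+.5)/[sx,sy]+o-.5)
st=sense();Q=Rm(st["ee_rot"])
for off in(7.5,13):
  for ox in(11,6): print(off,ox,T.proj(st["tcp_pos"]-off*Q[:,2]+ox*Q[:,0])[0].round(1),S.proj(st["tcp_pos"]-off*Q[:,2]+ox*Q[:,0])[0].round(1))
E
```

```text
top [242.9 198. ] obs 245.0 200.4; side [260.7 180.1]
[262.06078506 179.69809298]
[245.77218117 200.57856378]
7.5 11 [242.3 196.6] [260.1 177.2]
7.5 6 [242.1 198.4] [261.4 178.2]
13 11 [242.1 197.4] [261.  176.3]
13 6 [241.9 199.3] [262.4 177.2]
```

Call:
{"fn": "servo_tool", "kwargs": {"motion": [[[4, -1, -7], [0, 0, 0]], [[8, -2, -14], [0, 0, 0]], [[12, -3, -21], [0, 0, 0]], [[17, -4, -28], [0, 0, 0]], [[21, -5, -35], [0, 0, 0]], [[25, -6, -42], [0, -0.005, 0]], [[28, -7, -47], [0, -0.005, -0.006]], [[30, -7.5, -51], [0, -0.005, -0.006]], [[30, -7.5, -51], [0, -0.005, -0.006]], [[30, -7.5, -51], [0, -0.005, -0.006]]]}}

```text
t: 16.22
tcp_pos: [565.4, -8.6, 184.9]
ee_rot: [2.977, -0.195, 0.857]
wrist_force: [2.2, 0.3, -2.9]
gripper_width: 0.638
finger_force: 65.9
```

Call:
{"fn": "servo_tool", "kwargs": {"motion": [[[0, 0, 0], [0, 0, 0]], [[0, 0, 0], [0, 0, 0]], [[0, 0, 0], [0, 0, 0]], [[0, 0, 0], [0, 0, 0]], [[0, 0, 0], [0, 0, 0]], [[0, 0, 0], [0, 0, 0]], [[0, 0, 0], [0, 0, 0]], [[0, 0, 0], [0, 0, 0]], [[0, 0, 0], [0, 0, 0]], [[0, 0, 0], [0, 0, 0]]]}}

```text
t: 17.05
tcp_pos: [565.0, -8.6, 185.1]
ee_rot: [2.977, -0.195, 0.857]
wrist_force: [1.3, -0.3, 0.4]
gripper_width: 0.642
finger_force: 66.0
```

```bash
python3 - <<'E'
from h import *
delta([565,-7.5,184.5],tgt(-7.4,32));rep(7.5)
E
```

```text
t 17.05 w 0.642 F [ 1.3 -0.3  0.4] ff 66.0 j [-0.2   0.15  0.07  2.24  0.57  0.24 -2.36]
tcp [565.   -8.6 185.1] shift [-0.   1.1 -0.6] turn [0.002 0.002 0.002]
lean 32.1 yaw -7.5 low edge chute xyz [43.5, -1.6, 4.0]
```

Call:
{"fn": "servo_tool", "kwargs": {"motion": [[[0, 0, 0], [0, 0, 0]], [[0, 0, 0], [0, 0, 0]], [[0, 0, 0], [0, 0, 0]], [[0, 0, 0], [0, 0, 0]], [[0, 0, 0], [0, 0, 0]], [[0, 0, 0], [0, 0, 0]], [[0, 0, 0], [0, 0, 0]], [[0, 0, 0], [0, 0, 0]], [[0, 0, 0], [0, 0, 0]], [[0, 0, 0], [0, 0, 0]]], "claw": 0.9}}

```text
t: 17.88
tcp_pos: [564.6, -8.7, 184.8]
ee_rot: [2.977, -0.195, 0.855]
wrist_force: [-0.2, 0.3, -0.3]
gripper_width: 0.899
finger_force: 0.0
```

Call:
{"fn": "servo_tool", "kwargs": {"motion": [[[-8, 1, 11], [0, 0, 0]], [[-20, 3, 27], [0, 0, 0]], [[-37, 5, 52], [0, 0, 0]], [[-50, 7, 78], [0, 0.05, 0]], [[-50, 7, 105], [0, 0.15, 0]], [[-45, 7, 130], [0, 0.25, 0]], [[-40, 7, 140], [0, 0.35, 0]], [[-40, 7, 140], [0, 0.45, 0]], [[-40, 7, 140], [0, 0.5, 0]], [[-40, 7, 140], [0, 0.5, 0]]]}}

```text
t: 18.72
tcp_pos: [526.8, -1.7, 324.6]
ee_rot: [3.067, -0.174, 0.091]
wrist_force: [0.4, 0.4, -0.0]
gripper_width: 0.896
finger_force: 0.0
```

```bash
python3 - <<'E'
from h import *
delta([646.5,-19.4,220],tgt(-7.4,0))
S,T=Cam("side"),Cam("top")
s=cv2.resize(S.img[160:230,205:295],(514,400),interpolation=cv2.INTER_CUBIC)
t=cv2.resize(T.img[150:220,220:270],(286,400),interpolation=cv2.INTER_CUBIC)
cv2.imwrite("pics/p4.png",np.hstack([s,t])[:,:,::-1])
E
```

```text
t 18.72 w 0.896 F [ 0.4  0.4 -0. ] ff 0.0 j [-0.16  0.12  0.05  1.79  0.08  1.18 -1.83]
tcp [526.8  -1.7 324.6] shift [ 119.7  -17.7 -104.6] turn [ 0.072  0.055 -0.016]
```

View pics/p4.png

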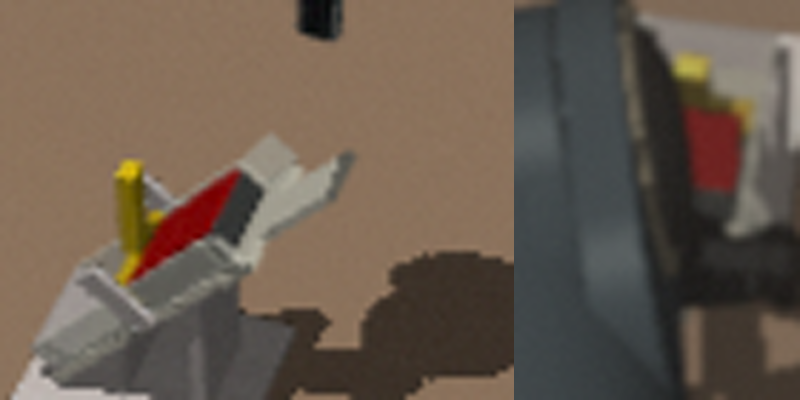

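Call:
{"fn": "servo_tool", "kwargs": {"motion": [[[20, -3, 0], [0.02, 0.02, -0.005]], [[45, -7, 0], [0.04, 0.04, -0.01]], [[75, -11, 0], [0.07, 0.055, -0.016]], [[105, -15, -10], [0.07, 0.055, -0.016]], [[121, -18, -35], [0.07, 0.055, -0.016]], [[121, -18, -65], [0.07, 0.055, -0.016]], [[121, -18, -90], [0.07, 0.055, -0.016]], [[121, -18, -105], [0.07, 0.055, -0.016]], [[121, -18, -105], [0.07, 0.055, -0.016]], [[121, -18, -105], [0.07, 0.055, -0.016]]], "claw": 0.9}}

```text
t: 19.65
tcp_pos: [644.5, -19.7, 219.4]
ee_rot: [3.133, -0.202, -0.002]
wrist_force: [0.5, 1.2, 1.2]
gripper_width: 0.899
finger_force: 0.0
```

```bash
python3 - <<'E'
from h import *
S,T=Cam("side"),Cam("top")
P,e=tri((S,T),((227.3,188.4),(250.4,161.1)));print(P,e)
delta([P[0],P[1],P[2]-31],tgt(-7.4,0))
I=S.img.astype(int);y=(I[:,:,0]>110)&(I[:,:,1]>80)&(I[:,:,2]<70);k,l,s,c=cv2.connectedComponentsWithStats(y.astype(np.uint8));print([(s[i].tolist()) for i in range(1,k) if s[i][4]>5])
for o in(42,-42):print(S.proj(sense()["tcp_pos"]+o*CY)[0].round(1))
print(S.proj(np.array([648.5,-19.7,165]))[0])
E
```

```text
[648.93857843 -19.26009351 167.41863849] [array([-0.1, -0. ]), array([0. , 0.2])]
t 19.75 w 0.897 F [-0.5 -0.9  0.3] ff 0.0 j [-0.09  0.43  0.07  1.62 -0.03  1.09 -1.71]
tcp [646.1 -19.7 221.6] shift [  2.8   0.4 -85.2] turn [ 0.002  0.003 -0.   ]
[[283, 0, 16, 4, 29], [300, 0, 4, 4, 9], [314, 0, 36, 9, 110], [340, 61, 7, 10, 10], [344, 72, 6, 4, 8], [349, 89, 3, 8, 10], [225, 193, 1, 6, 6]]
[222.3 184.5]
[231.8 167. ]
[227.3719067  188.84034787]
```

Descend onto the post and pinch.

Call:
{"fn": "servo_tool", "kwargs": {"motion": [[[3, 0, -10], [0, 0, 0]], [[3, 0, -22], [0, 0, 0]], [[3, 0, -34], [0, 0, 0]], [[3, 0, -46], [0, 0, 0]], [[3, 0, -58], [0, 0, 0]], [[3, 0, -68], [0, 0, 0]], [[3, 0, -76], [0, 0, 0]], [[3, 0, -82], [0, 0, 0]], [[3, 0, -85], [0, 0, 0]], [[3, 0, -85], [0, 0, 0]]]}}

```text
t: 20.58
tcp_pos: [648.4, -19.7, 134.0]
ee_rot: [3.133, -0.202, -0.002]
wrist_force: [0.1, -1.2, 0.2]
gripper_width: 0.901
finger_force: 0.0
```

Call:
{"fn": "servo_tool", "kwargs": {"motion": [[[0, 0, 0], [0, 0, 0]], [[0, 0, 0], [0, 0, 0]], [[0, 0, 0], [0, 0, 0]], [[0, 0, 0], [0, 0, 0]], [[0, 0, 0], [0, 0, 0]], [[0, 0, 0], [0, 0, 0]], [[0, 0, 0], [0, 0, 0]], [[0, 0, 0], [0, 0, 0]], [[0, 0, 0], [0, 0, 0]], [[0, 0, 0], [0, 0, 0]]], "claw": 0}}

```text
t: 21.42
tcp_pos: [648.8, -20.8, 135.4]
ee_rot: [3.132, -0.203, 0.001]
wrist_force: [-2.4, -4.8, 5.2]
gripper_width: 0.174
finger_force: 59.1
```

```bash
python3 - <<'E'
from h import *
delta(sense()["tcp_pos"]+36*CZ,tgt(-7.4,0))
E
```

```text
t 21.42 w 0.174 F [-2.4 -4.8  5.2] ff 59.1 j [-0.08  0.51  0.07  1.7  -0.04  0.93 -1.7 ]
tcp [648.8 -20.8 135.4] shift [26.5 -3.5 24.1] turn [0.003 0.001 0.001]
```

Call:
{"fn": "servo_tool", "kwargs": {"motion": [[[3, -0.4, 2.7], [0, 0, 0]], [[6, -0.8, 5.4], [0, 0, 0]], [[9, -1.2, 8.2], [0, 0, 0]], [[12, -1.6, 10.9], [0, 0, 0]], [[15, -2, 13.6], [0, 0, 0]], [[18, -2.4, 16.3], [0, 0, 0]], [[21, -2.8, 19], [0, 0, 0]], [[23, -3, 20.9], [0, 0, 0]], [[24, -3.1, 21.8], [0, 0, 0]], [[24, -3.1, 21.8], [0, 0, 0]]]}}

```text
t: 22.25
tcp_pos: [670.4, -24.0, 155.1]
ee_rot: [3.132, -0.203, -0.01]
wrist_force: [-6.2, -4.1, -0.3]
gripper_width: 0.175
finger_force: 59.0
```

Call:
{"fn": "servo_tool", "kwargs": {"motion": [[[0.5, 0, 0.4], [0, 0, 0]], [[1, 0, 0.9], [0, 0, 0]], [[1.5, 0, 1.3], [0, 0, 0]], [[2, 0, 1.8], [0, 0, 0]], [[2, 0, 1.8], [0, 0, 0]], [[2, 0, 1.8], [0, 0, 0]], [[2, 0, 1.8], [0, 0, 0]], [[2, 0, 1.8], [0, 0, 0]], [[2, 0, 1.8], [0, 0, 0]], [[2, 0, 1.8], [0, 0, 0]]]}}

```text
t: 23.08
tcp_pos: [670.6, -24.1, 155.3]
ee_rot: [3.131, -0.203, -0.016]
wrist_force: [-7.9, -4.4, -3.0]
gripper_width: 0.174
finger_force: 58.7
```

Call:
{"fn": "servo_tool", "kwargs": {"motion": [[[0.5, 0, 0.5], [0, 0, 0]], [[1, 0, 1], [0, 0, 0]], [[1.5, -0.2, 1.5], [0, 0, 0]], [[2, -0.3, 2], [0, 0, 0]], [[2.5, -0.3, 2.4], [0, 0, 0]], [[3, -0.4, 2.7], [0, 0, 0]], [[3, -0.4, 2.7], [0, 0, 0]], [[3, -0.4, 2.7], [0, 0, 0]], [[3, -0.4, 2.7], [0, 0, 0]], [[3, -0.4, 2.7], [0, 0, 0]]]}}

```text
t: 23.92
tcp_pos: [670.6, -24.1, 155.4]
ee_rot: [3.131, -0.203, -0.028]
wrist_force: [-10.8, -3.2, -8.6]
gripper_width: 0.173
finger_force: 58.6
```

```bash
python3 - <<'E'
from h import *
delta([648.8,-20.8,135.4],tgt(-7.4,0))
S=Cam("side")
I=S.img.astype(int);red=(I[:,:,0]>1.9*I[:,:,1])&(I[:,:,0]>60)
k,l,s,ce=cv2.connectedComponentsWithStats(red.astype(np.uint8));print([(s[i].tolist()) for i in range(1,k) if s[i][4]>5 and s[i][1]>160])
E
```

```text
t 23.92 w 0.173 F [-10.8  -3.2  -8.6] ff 58.6 j [-0.08  0.54  0.07  1.61 -0.04  1.01 -1.69]
tcp [670.6 -24.1 155.4] shift [-21.8   3.3 -20. ] turn [ 0.003 -0.018  0.   ]
[[224, 200, 7, 10, 26], [213, 209, 9, 10, 34], [188, 381, 13, 3, 26]]
```

Call:
{"fn": "servo_tool", "kwargs": {"motion": [[[-1, 0, -1], [0, 0, 0]], [[-2, 0, -2], [0, 0, 0]], [[-3, 0.3, -2.7], [0, 0, 0]], [[-4, 0.4, -3.4], [0, 0, 0]], [[-4, 0.4, -3.4], [0, 0, 0]], [[-4, 0.4, -3.4], [0, 0, 0]], [[-4, 0.4, -3.4], [0, 0, 0]], [[-4, 0.4, -3.4], [0, 0, 0]], [[-4, 0.4, -3.4], [0, 0, 0]], [[-4, 0.4, -3.4], [0, 0, 0]]]}}

```text
t: 24.8
tcp_pos: [670.6, -24.0, 155.3]
ee_rot: [3.131, -0.203, -0.012]
wrist_force: [-5.5, -4.0, -2.1]
gripper_width: 0.174
finger_force: 59.5
```

Call:
{"fn": "servo_tool", "kwargs": {"motion": [[[0, 0, 0], [0, 0, 0]], [[0, 0, 0], [0, 0, 0]], [[0, 0, 0], [0, 0, 0]], [[0, 0, 0], [0, 0, 0]], [[0, 0, 0], [0, 0, 0]], [[0, 0, 0], [0, 0, 0]], [[0, 0, 0], [0, 0, 0]], [[0, 0, 0], [0, 0, 0]], [[0, 0, 0], [0, 0, 0]], [[0, 0, 0], [0, 0, 0]]], "claw": 0.8}}

```text
t: 25.63
tcp_pos: [673.7, -22.8, 157.7]
ee_rot: [3.133, -0.202, 0.0]
wrist_force: [0.3, -0.2, 0.5]
gripper_width: 0.803
finger_force: 0.0
```

Call:
{"fn": "servo_tool", "kwargs": {"motion": [[[0, 0, 10], [0, 0, 0]], [[0, 0, 25], [0, 0, 0]], [[0, 0, 45], [0, 0, 0]], [[0, 0, 70], [0, 0, 0]], [[0, -20, 100], [0, 0, 0]], [[-10, -50, 125], [0, 0, 0]], [[-20, -85, 140], [0, 0, 0]], [[-30, -120, 150], [0, 0, 0]], [[-40, -155, 155], [0, 0, 0]], [[-50, -190, 155], [0, 0, 0]]]}}

```text
t: 26.47
tcp_pos: [623.7, -214.7, 315.8]
ee_rot: [3.132, -0.202, 0.007]
wrist_force: [-0.1, -1.0, -0.5]
gripper_width: 0.796
finger_force: 0.0
```

```bash
python3 - <<'E'
from h import *
delta([648.8,-20.8,135.4],tgt(-7.4,0))
S,T=Cam("side"),Cam("top")
s=cv2.resize(S.img[170:240,195:285],(514,400),interpolation=cv2.INTER_CUBIC)
t=cv2.resize(T.img[140:210,225:275],(286,400),interpolation=cv2.INTER_CUBIC)
cv2.imwrite("pics/p5.png",np.hstack([s,t])[:,:,::-1])
E
```

```text
t 26.47 w 0.796 F [-0.1 -1.  -0.5] ff 0.0 j [ 0.17  0.38  0.14  1.47 -0.05  1.28 -1.39]
tcp [ 623.7 -214.7  315.8] shift [  25.1  193.9 -180.4] turn [ 0.003  0.004 -0.001]
```

View pics/p5.png

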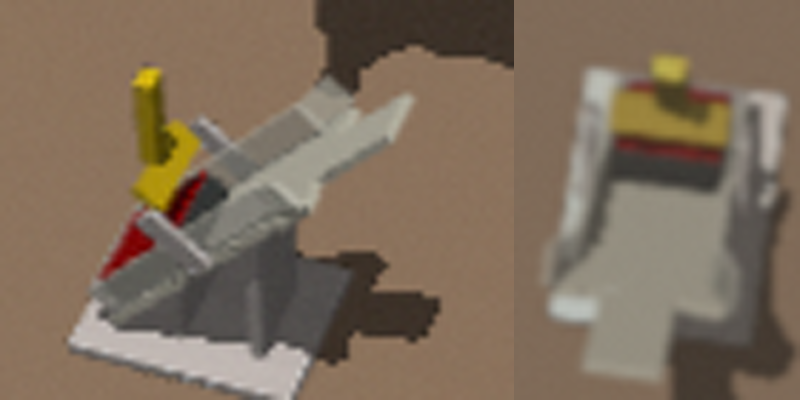

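```bash
python3 - <<'E'
from h import *
S,T=Cam("side"),Cam("top")
P,e=tri((S,T),((220.4,182.6),(252,150.3)));print(P,e,(P-[646.45,-19.4,163.04])@CZ)
for s0 in(163,163-18):
  for y in(28,-28):
    X=CO+s0*CX+y*CY+22*CZ;print(s0,y,((S.proj(X)[0]+.5-[195,170])*5.71).round(),(((T.proj(X)[0]+.5-[225,140])*5.71)+[514,0]).round())
E
```

```text
[672.7933711  -24.10262203 184.74834294] [array([-0.6, -0.2]), array([0. , 0.7])] 34.38847782822978
163 28 [167. 235.] [610. 143.]
163 -28 [201. 168.] [719. 156.]
145 28 [186. 223.] [605. 160.]
145 -28 [220. 156.] [716. 173.]
```

```bash
python3 -c "
from bench import *
print(close_job())"
```

```text
the job is handed in; nothing more can be done
None
```

Both blocks are at the end stop, felt up, the gate measures about 34 mm of its 35 mm travel and sits against its end stop with the gripper clear, and the job was handed in after about 27 s with no verdict returned.

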